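# Hook the lens carrier out from under the dust hood and dock it

## Task

With the hook tool, reach in under the clear dust hood, catch the lens carrier behind its wire bail and draw it gently out into the dock, until its front face is flush against the dock's stop plate; there keep a steady pull of about 10 newtons on it for a second or two. Then unhook it and stand the hook back on the rubber mat, claw down and wholly on the mat, and let go. Only the hook may touch the carrier, never the hand; do not tip the carrier, knock the hood or ram the stop (20 newtons is too much), and leave the other things where they are.

Things in the scene. Friction and masses are not known exactly. Their poses are not given: they have to be found in the camera images.
- hook: Hook tool, 0.25 kg, loose, standing on the mat on its handle and claw. Black handle block 70 long (x) x 22 wide (y) x 56 tall mm, to be gripped across its 22 mm from above. A straight steel rod, 8 mm thick, runs from it along +x, axis 40 mm above the underside, to the claw. Origin: centre of the handle's underside; x to the claw, z up. Not tracked while held.
- claw_tip (a point): Lower end of the hook's claw, an 8 mm thick upright round bar at the rod's far end: 225 mm along the hook's x from its origin, level with the handle's underside; the claw hangs 36 mm below the rod.
- handle_end (a point): The hook's other end: 35 mm behind its origin, at the underside.
- mat: Fixed thin grey rubber mat, 360 (x) x 150 (y) x 4 mm thick, on which the hook stands, along its x. Origin: centre of its underside on the table; z up.
- carrier: Lens carrier, 0.5 to 0.85 kg, loose on the table under the hood: black-anodised block 100 (x) x 60 (y) x 34 mm tall, front corners rounded at 14 mm radius, with a steel bail and, behind it at x = +30 mm, an upright objective lens, 32 mm diameter, top 82 mm above the table. Origin: centre of its underside; -x is its front, towards the dock; z up. Sliding it takes 1 to 4 newtons.
- dock: Fixed dock: two dark metal rails 26 mm tall, 66 mm apart, to 77 mm along +x, then flared 20 degrees to 112 mm, mouth about 90 mm wide. Between them stands the steel stop plate, 60 wide x 36 mm tall, unyielding, clamped by the last user with its face anywhere from x = 0 to 20 mm: not tracked, found by feel as the pull rises. Origin: on the table, on the dock's axis; +x out of the mouth, under the hood.
- hood: Fixed clear acrylic dust hood: flat sheet 200 (x) x 360 (y) x 6 mm, underside 150 mm above the table, on four corner posts, open all round. Origin and axes as the dock's: the sheet spans x = 115 to 315 mm, y = -180 to 180 mm; posts 12 mm diameter at x = 123 and 307, y = -170 and 170 mm.
- spare_lens: Bystander: loose upright objective lens, 34 mm diameter, 50 tall, under the hood. Origin: centre of underside.
- oil_jar: Bystander: small jar, 40 mm diameter, 50 tall, under the hood. Origin: centre of underside.
- dish_stack: Bystander: stack of two glass dishes, 60 mm diameter, 28 tall, beside the dock. Origin: centre of underside.
- slide_box: Bystander: white slide box 90 x 50 x 32 mm tall. Origin: centre of underside.
- bottle: Bystander: white bottle, 60 mm diameter, 150 tall. Origin: centre of underside.
- screwdriver: Bystander: screwdriver lying on the table, 160 mm long. Origin: its middle, at the underside.
- lens_cap: Bystander: black ring-shaped lens cap, 48 mm diameter, 14 tall, lying near the robot. Origin: centre of underside.
- bail (a point): Front point of the carrier's bail: an 8 mm round bar, level, 54 mm (axis; top 58) above the table, V-shaped in plan: from this point, 42 mm before the carrier's centre, its arms run back to uprights at x = -18, y = -22 and +22 mm. The claw goes down between bail and lens (free above the block's top, 34 mm); drawn into the V its centre comes to rest 12 mm behind this point.
Not all that is in view belongs to the job. What is shaped like the carrier but orange or purple is not meant.

How it is judged:
By the outcome, as a careful person would: the job done as asked, in the order asked, and still so for the second after the job is handed in, with the robot touching nothing.
It also fails if it takes over 67 s, if anything falls off the work surface, if the arm or the gripper's body presses on something with over 40 N, if the wrist force passes 120 N, or if a joint passes its speed limit or range.

## Robot

A 6-joint arm with a two-finger parallel gripper is mounted at the origin on the work surface. World frame = base frame: x ahead of the robot, y to its left, z up, the work surface at z = 0. Lengths are in m, angles in rad, forces in N, time in s.
With the tool pointing down it reaches from about 0.325 to 0.775 m from the base axis. Payload 5.5 kg.
Tool frame: the origin (TCP) lies at the very end of the fingers, on their centre line; the grasp point (between the pads) lies 19 mm behind it; z points along the fingers, y is the direction in which the jaws open and shut (so a half turn about z gives the same grasp; the last joint's range is limited). The gripper opens to 85 mm and grips with 20 to 120 N. Pads are 22 mm wide; open, the fingers measure 114 mm over their backs; the gripper's body (76 mm by 85 mm) begins 54 mm behind the grasp point. The pads swing forward as they close: fully open they stand 13 mm farther back than shut.
Start: joints at [-1.27, 0.091, 1.231, -0, 1.82, -0.057], TCP at [0.21, -0.562, 0.231] pointing down, gripper open.
Joint ranges: [-2.87, 2.87], [-0.86, 2.18], [0.17, 2.46], [-1.51, 4.65], [0.06, 2.69], [-2.65, 2.65]. Speed limits (rad/s): [2.57, 2.57, 3.01, 3.14, 3.14, 3.14].

## Interface

Orientations are given as a unit quaternion [x, y, z, w].
In Python, from station import sensors, optics, bot gives the robot as it stands.
- The arm moves only by the tool send_rows, never from a script. Its argument "increments" is a list of rows, each a list of 3 entries, a list of its own where there are three numbers: the turn, a rotation vector about the world's x, y, z in degrees, then the shift along the world's x, y, z in m, then the opening, from -1 (shut) to 1 (fully open), so that 0 is half open. In form: [[[rx, ry, rz], [dx, dy, dz], grip], ...]. A call has 1 to 8 rows; each row shifts and turns the commanded pose from where the row before left it; what a row does not reach is not made up. A row lasts 1/12 s, in which the tool goes at most 41.7 mm and 7.16 degrees, less where a joint would pass 70% of its speed; a pose out of reach is approached as far as the arm can. A call is refused whole if a number of a shift passes 0.0417 or a number of a turn 7.16, either way. A call with a gripper value outside its range is refused whole. The fingers move at their own pace and stop on an object; "force" is the grip in N (left out, the last holds). Time passes only in rows, so rows that do not move let the fingers close. It gives the time, the measured TCP pose, the force and the opening at its end, in the units of the state.
- sensors.observe(): the state, without advancing time (a new reading comes with each control period).
- optics.grab_frame(name): name is "scene" or "top"; returns a dict with "image" (480x640x3 uint8, red, green, blue), "intrinsics" (3x3 intrinsics, pixels), "pose" (4x4, takes a point from camera to world coordinates). Camera axes: x right, y up, looking along -z (the intrinsics and any distortion apply to the point x, -y, -z); pixel columns grow to the right and rows downward; lengths in m; the calibration is good to about 2 mm. A picture is of the moment at which its call begins. There is no depth.
- bot.job_done(): hands the job in, once; it reports no verdict.
The state is a dict: "clock": time; "joint_pos": joint angles; "qvel": joint speeds; "joint_efforts": joint torques, N m; "tcp_pos": TCP position; "ee_rot": TCP orientation; "contact_force": force on the tool from outside, world axes, zero at the start; "torque": the same for the moment, N m; "finger_gap": finger opening in m.
Only numpy, scipy, OpenCV 4.12 (cv2) and the standard library are available. Lean on these libraries where they do the work, as an engineer would, in place of code of your own. Each camera call takes 0.05 s, during which the arm holds its last target. There are 200 camera calls.

## Working session

There is one attempt and no reset: what is moved stays moved. The work goes in short steps, Python scripts to look and compute and a tool call to move; the robot and the scene stay as the last step left them, time stands still between calls to the robot, and variables do not carry over. Pictures are saved under pics/ and viewed, about 8 in all and at most 12, crops included, and the job is handed in when it is done.

Besides the shell and the picture viewer there is one more tool, called after "Request:" by a JSON object that holds its "name" and its "arguments". send_rows: Moves the arm, as the interface text tells. Its arguments: {"type":"object","properties":{"increments":{"type":"array"},"force":{"type":"number"}},"required":["increments"]}

```bash
mkdir -p pics; ls; cat > h.py <<'E'
import numpy as np, cv2
from station import sensors, optics, bot
def grab(n,f=None):
    d=optics.grab_frame(n)
    if f: cv2.imwrite('pics/'+f,d['image'][:,:,::-1])
    return d
def ray(d,u,v):
    K=np.array(d['intrinsics']);T=np.array(d['pose'])
    p=np.linalg.solve(K,[u,v,1]);r=T[:3,:3]@np.array([p[0],-p[1],-p[2]])
    return T[:3,3],r/np.linalg.norm(r)
def onz(d,u,v,z):
    o,r=ray(d,u,v);return o+r*(z-o[2])/r[2]
def proj(d,P):
    K=np.array(d['intrinsics']);T=np.array(d['pose'])
    q=T[:3,:3].T@(np.array(P)-T[:3,3]);q=K@np.array([q[0],-q[1],-q[2]]);return q[:2]/q[2]
def save(d,name):
    import pickle;pickle.dump({k:d[k] for k in d},open(name,'wb'))
def load(n):
    import pickle;return pickle.load(open(n,'rb'))
E
python3 - <<'E'
from h import *
for n in('scene','top'):
    d=grab(n,n+'1.png');save(d,n+'1.pkl');print(n,d.keys(),d['intrinsics'],np.round(d['pose'],3))
print(sensors.observe())
E
```

```text
pics
scene dict_keys(['image', 'intrinsics', 'pose']) [[515.75800866   0.         316.15508945]
 [  0.         515.75800866 242.16568512]
 [  0.           0.           1.        ]] [[-0.714 -0.37   0.594  1.212]
 [ 0.699 -0.399  0.593  0.698]
 [ 0.018  0.839  0.544  0.681]
 [ 0.     0.     0.     1.   ]]
top dict_keys(['image', 'intrinsics', 'pose']) [[573.83537997   0.         315.05606408]
 [  0.         573.83537997 239.15062702]
 [  0.           0.           1.        ]] [[ 1.000e-03  9.850e-01 -1.710e-01  2.930e-01]
 [-1.000e+00  2.000e-03  5.000e-03  3.700e-02]
 [ 5.000e-03  1.710e-01  9.850e-01  1.557e+00]
 [ 0.000e+00  0.000e+00  0.000e+00  1.000e+00]]
{'clock': 0.1, 'joint_pos': array([-1.26969102e+00,  9.17823617e-02,  1.23176857e+00, -1.84969820e-06,
        1.81980247e+00, -5.67185412e-02]), 'qvel': array([-1.30665105e-03, -1.40314143e-03, -1.13464777e-03,  2.89180815e-04,
        5.36766286e-05,  4.14806963e-04]), 'joint_efforts': array([ 2.09328122e-03, -4.60218644e+01, -4.19217539e+01, -8.80337006e-05,
        1.06531265e-02,  1.29560618e-05]), 'tcp_pos': array([ 0.21005382, -0.56175811,  0.23026291]), 'ee_rot': array([ 9.84037567e-01,  1.77958680e-01, -1.08197983e-04, -8.73698505e-04]), 'contact_force': array([ 1.03120599,  0.30809831, -0.87203026]), 'torque': array([-0.01015749, -0.05364529,  0.01275055]), 'finger_gap': 0.08524226475864446}
```

View pics/scene1.png

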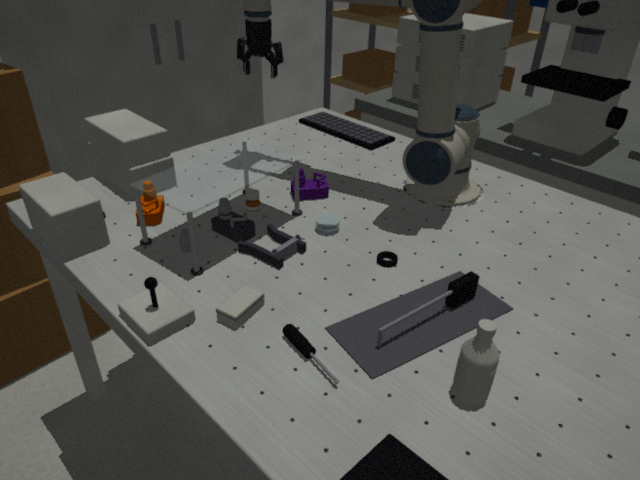

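View pics/top1.png

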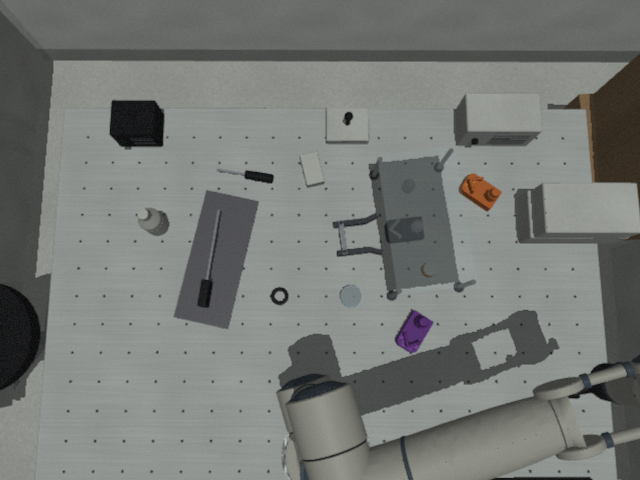

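The scene and top views show these candidates:
- **Carrier:** the black one is under the hood at top (405,230) and scene (233,222). The lookalikes are orange at top (480,190) and purple at top (413,332). I choose the black one.
- **Hook:** handle at top (205,293), claw at about (219,212).

I'll check both in one close crop.

```bash
python3 - <<'E'
from h import *
d=load('top1.pkl');im=d['image'][:,:,::-1]
a=cv2.resize(im[150:310,320:470],None,fx=3.6,fy=3.6,interpolation=cv2.INTER_CUBIC)
s=load('scene1.pkl')['image'][:,:,::-1]
b=cv2.resize(s[185:275,200:320],None,fx=2.1,fy=2.1,interpolation=cv2.INTER_CUBIC)
c=cv2.resize(im[185:335,170:265],None,fx=2.5,fy=2.5,interpolation=cv2.INTER_CUBIC)
o=np.zeros((600,800,3),np.uint8);o[:576,:540]=np.clip(a*1.6,0,255);o[:b.shape[0],545:545+b.shape[1]]=np.clip(b*1.6,0,255)
h=min(c.shape[0],400);o[200:200+h,545:545+c.shape[1]]=np.clip(c[:h]*1.3,0,255)
cv2.imwrite('pics/crop1.png',o)
g=cv2.cvtColor(d['image'],cv2.COLOR_RGB2GRAY)
# hook handle: dark blob on mat
m=np.zeros_like(g);m[185:335,170:265]=(g[185:335,170:265]<45)
n,l,st,ce=cv2.connectedComponentsWithStats(m);print(st,ce)
k=1+np.argmax(st[1:,4]);ys,xs=np.where(l==k)
r=cv2.minAreaRect(np.c_[xs,ys].astype(np.float32));print(r,[onz(d,*p,.06).round(3) for p in cv2.boxPoints(r)])
E
```

```text
[[     0      0    640    480 306860]
 [   220    215      1      1      1]
 [   219    218      1      3      3]
 [   218    223      1      1      1]
 [   218    225      1      3      3]
 [   217    230      1      1      1]
 [   216    233      2      6      6]
 [   216    240      1      2      2]
 [   215    243      1      4      4]
 [   214    248      1      1      1]
 [   214    250      1      2      2]
 [   213    256      1      1      1]
 [   212    260      1      2      2]
 [   211    265      1      3      3]
 [   210    271      1      5      5]
 [   209    277      2      1      2]
 [   198    279     15     29    303]] [[319.62592062 239.44641204]
 [220.         215.        ]
 [219.         219.        ]
 [218.         223.        ]
 [218.         226.        ]
 [217.         230.        ]
 [216.66666667 235.5       ]
 [216.         240.5       ]
 [215.         244.5       ]
 [214.         248.        ]
 [214.         250.5       ]
 [213.         256.        ]
 [212.         260.5       ]
 [211.         266.        ]
 [210.         273.        ]
 [209.5        277.        ]
 [204.78877888 292.92409241]]
((204.78379821777344, 292.29730224609375), (11.179131507873535, 28.276626586914062), 9.462322235107422) [array([0.379, 0.336, 0.06 ]), array([0.451, 0.326, 0.06 ]), array([0.446, 0.297, 0.06 ]), array([0.374, 0.307, 0.06 ])]
```

View pics/crop1.png

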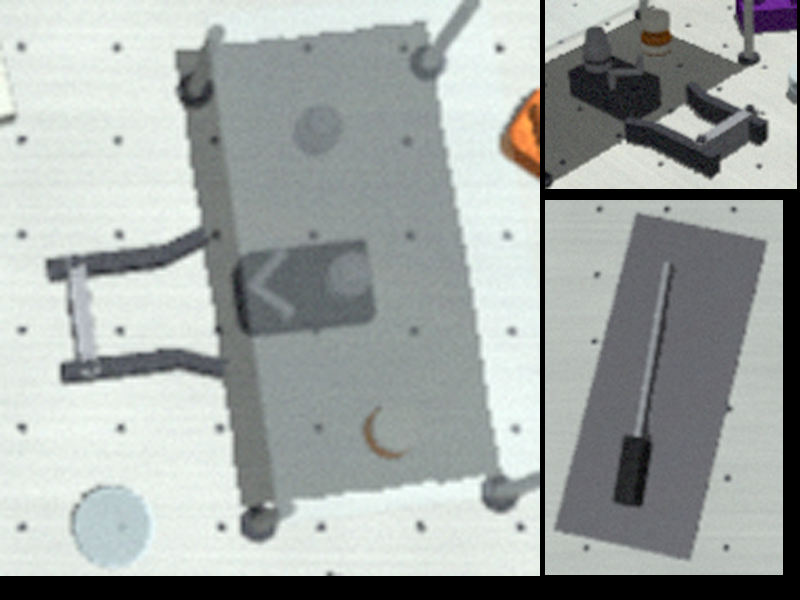

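```bash
cat > m.py <<'E'
from h import *
d=load('top1.pkl')
C=lambda x,y,z: onz(d,320+x/3.6,150+y/3.6,z)[:2]
def rigid(A,B):
    A=np.array(A);B=np.array(B);a=A.mean(0);b=B.mean(0);X=A-a;Y=B-b
    t=np.arctan2((X[:,0]*Y[:,1]-X[:,1]*Y[:,0]).sum(),(X*Y).sum())
    R=np.array([[np.cos(t),-np.sin(t)],[np.sin(t),np.cos(t)]]);o=b-R@a
    return o,t,R,((A@R.T+o)-B)*1000
posts=[C(197,90,0),C(428,62,0),C(258,523,0),C(500,492,0)]
o,t,R,e=rigid([[.123,.17],[.307,.17],[.123,-.17],[.307,-.17]],posts)
print('dock',o.round(4),np.degrees(t),e.round(1))
tl=lambda p:(R.T@(np.array(p)-o)).round(4)
print('rail ends',tl(C(50,268,.026)),tl(C(63,373,.026)),'bend',tl(C(163,253,.026)),tl(C(180,358,.026)))
print('plate',tl(C(77,268,.036)),tl(C(90,365,.036)))
co=[C(236,255,.034),C(365,240,.034),C(375,320,.034),C(245,335,.034)]
print('sizes',[np.linalg.norm(co[i]-co[(i+1)%4]).round(4) for i in range(4)])
oc,tc,Rc,ec=rigid([[-.05,.03],[.05,.03],[.05,-.03],[-.05,-.03]],co)
print('carrier',oc.round(4),np.degrees(tc),ec.round(1),'in dock',tl(oc))
print('bail pred',oc+Rc@[-.042,0],'seen',C(250,288,.056),'lens top',C(350,272,.082),'pred',oc+Rc@[.03,0])
# rod
im=d['image'].astype(int).sum(2)/3
pts=[]
for v in range(214,276,2):
    seg=im[v,200:228];u=200+np.argmax(seg);w=np.clip(im[v,u-2:u+3]-seg.mean(),0,None);pts.append(((w*np.arange(u-2,u+3)).sum()/w.sum(),v))
P=np.array([onz(d,*p,.047)[:2] for p in pts]);vx,vy,x0,y0=cv2.fitLine(P.astype(np.float32),cv2.DIST_HUBER,0,.01,.01).ravel()
if vx<0:vx,vy=-vx,-vy
print('rod dir',np.degrees(np.arctan2(vy,vx)),x0,y0)
for u,v in[(219.2,209.8)]:print('claw end',onz(d,u,v,.047))
hd=[(545,200)]
H=lambda x,y,z: onz(d,170+(x-545)/2.5,185+(y-200)/2.5,z)[:2]
print('handle front L,R; back L,R',[H(*p,.06).round(4) for p in((624,436),(650,436),(614,502),(641,506))])
print('mat',[H(*p,.004).round(4) for p in((637,213),(766,241),(690,559),(555,529))])
print('dish',C(112,525,.028))
E
python3 m.py
```

```text
dock [ 0.5636 -0.0361] -82.94898526534031 [[ 0.5  0.9]
 [-0.1 -0.4]
 [ 0.3 -0.6]
 [-0.7  0.1]]
rail ends [-0.0098  0.0378] [-0.0103 -0.0429] bend [0.0766 0.0389] [ 0.0783 -0.0423]
plate [0.0097 0.0334] [ 0.0098 -0.0408]
sizes [np.float64(0.0983), np.float64(0.0615), np.float64(0.0984), np.float64(0.0613)]
carrier [ 0.5838 -0.2131] -83.63663277644886 [[-0.4  1.5]
 [-1.1 -0.4]
 [ 0.5 -1.4]
 [ 1.   0.3]] in dock [ 0.1782 -0.0017]
bail pred [ 0.57917416 -0.17140512] seen [ 0.57907624 -0.16857879] lens top [ 0.58612173 -0.23815566] pred [ 0.58715417 -0.24296153]
rod dir -7.817047 0.57250607 0.29965633
claw end [0.63530597 0.28768167 0.047     ]
handle front L,R; back L,R [array([0.446, 0.326]), array([0.4461, 0.2988]), array([0.3774, 0.334 ]), array([0.3733, 0.3059])]
mat [array([0.7009, 0.331 ]), array([0.6691, 0.1868]), array([0.32  , 0.2618]), array([0.3516, 0.4073])]
dish [ 0.40600868 -0.06659303]
```

Measurements are consistent with the given sizes. The dock is at (0.564, −0.036), yaw −83°. The carrier is at (0.584, −0.213), the bail point at (0.579, −0.170), and the hook origin at about (0.410, 0.320), yaw −7.8°. Next I move above the hook handle.

Request:
{"name": "send_rows", "arguments": {"increments": [[[0,0,5.9],[0.021,0.0312,0],1],[[0,0,5.9],[0.021,0.0312,0],1],[[0,0,5.9],[0.021,0.0312,0],1],[[0,0,5.9],[0.021,0.0312,0],1],[[0,0,5.9],[0.021,0.0312,0],1],[[0,0,5.9],[0.021,0.0312,0],1],[[0,0,5.9],[0.021,0.0312,0],1],[[0,0,5.9],[0.021,0.0312,0],1]]}}

```text
clock: 0.77
tcp_pos: [0.3786, -0.3107, 0.2309]
ee_rot: [0.829, 0.559, -0.0, -0.0]
contact_force: [0.4, 0.1, -0.7]
finger_gap: 0.0852
```

Request:
{"name": "send_rows", "arguments": {"increments": [[[0,0,5.9],[0.021,0.0312,0],1],[[0,0,5.9],[0.021,0.0312,0],1],[[0,0,5.9],[0,0.039,0],1],[[0,0,5.9],[0,0.039,0],1],[[0,0,5.9],[0,0.039,0],1],[[0,0,5.9],[0,0.039,0],1],[[0,0,5.9],[0,0.039,0],1],[[0,0,5.9],[0,0.039,0],1]]}}

```text
clock: 1.43
tcp_pos: [0.4195, -0.0142, 0.231]
ee_rot: [0.536, 0.844, -0.0, -0.0]
contact_force: [0.9, -0.9, 0.3]
finger_gap: 0.0851
```

Request:
{"name": "send_rows", "arguments": {"increments": [[[0,0,5.9],[0,0.039,0],1],[[0,0,5.9],[0,0.039,0],1],[[0,0,5.9],[0,0.039,0],1],[[0,0,5.9],[0,0.036,0],1],[[0,0,5.9],[0,0.036,0],1],[[0,0,5.9],[0,0.036,0],1],[[0,0,5.9],[0,0.036,0],1],[[0,0,5.9],[0,0.036,0],1]]}}

```text
clock: 2.1
tcp_pos: [0.4195, 0.2828, 0.2309]
ee_rot: [0.153, 0.988, -0.0, -0.0]
contact_force: [1.0, 0.6, 0.3]
finger_gap: 0.0853
```

Request:
{"name": "send_rows", "arguments": {"increments": [[[0,0,5],[-0.005,0.0185,0],1],[[0,0,5],[-0.005,0.0185,0],1],[[0,0,0],[0,0,-0.033],1],[[0,0,0],[0,0,-0.033],1],[[0,0,0],[0,0,-0.033],1],[[0,0,0],[0,0,-0.033],1],[[0,0,0],[0,0,0],1]]}}

```text
clock: 2.68
tcp_pos: [0.4064, 0.3156, 0.0907]
ee_rot: [0.069, 0.998, -0.004, -0.005]
contact_force: [-1.6, -0.1, -2.1]
finger_gap: 0.0855
```

```bash
python3 - <<'E'
from h import *
d=grab('scene');t=grab('top');s=sensors.observe();print(s['tcp_pos'],s['ee_rot'])
P=s['tcp_pos'];print('tcp px',proj(d,P),proj(t,P))
u,v=proj(d,P).astype(int)
a=cv2.resize(d['image'][:,:,::-1][v-75:v+75,u-100:u+100],None,fx=4,fy=4,interpolation=cv2.INTER_CUBIC)
cv2.imwrite('pics/g1.png',np.clip(a*1.5,0,255))
E
```

```text
[0.40933791 0.31745465 0.09839758] [ 0.06887008  0.99762421 -0.00104063 -0.00132942]
tcp px [466.24963607 262.08334493] [201.59577759 292.28260013][ WARN:0@3.188] global loadsave.cpp:1063 imwrite_ Unsupported depth image for selected encoder is fallbacked to CV_8U.
```

View pics/g1.png

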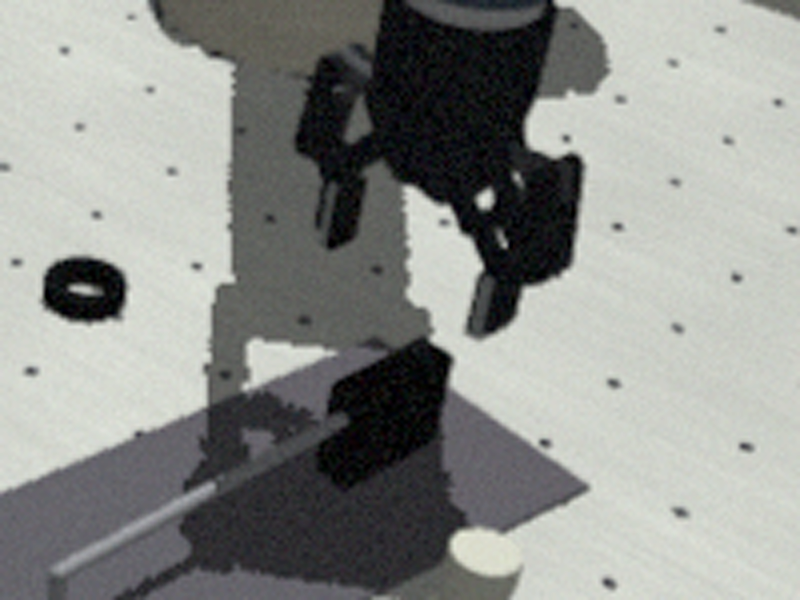

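The gripper is straddling the handle, with the fingers on both sides and clear of it. Now I lower and grip.

Request:
{"name": "send_rows", "arguments": {"increments": [[[0,0,0],[0,0.001,-0.026],1],[[0,0,0],[0,0.001,-0.026],1],[[0,0,0],[0,0,-0.02],1],[[0,0,0],[0,0,-0.01],1],[[0,0,0],[0,0,0],1],[[0,0,0],[0,0,0],-0.2],[[0,0,0],[0,0,0],-0.4],[[0,0,0],[0,0,0],-1]], "force": 90}}

```text
clock: 3.45
tcp_pos: [0.4114, 0.3208, 0.0198]
ee_rot: [0.069, 0.998, 0.001, 0.002]
contact_force: [0.4, 0.7, -0.3]
finger_gap: 0.052
```

Request:
{"name": "send_rows", "arguments": {"increments": [[[0,0,0],[0,0,0],-1],[[0,0,0],[0,0,0],-1],[[0,0,0],[0,0,0],-1],[[0,0,0],[0,0,0],-1],[[0,0,0],[0,0,0],-1],[[0,0,0],[0,0,0],-1]]}}

```text
clock: 3.95
tcp_pos: [0.4107, 0.3205, 0.0185]
ee_rot: [0.069, 0.998, 0.001, 0.001]
contact_force: [-0.8, 0.9, 5.8]
finger_gap: 0.0211
```

Request:
{"name": "send_rows", "arguments": {"increments": [[[0,0,0],[0,0,0.005],-1],[[0,0,0],[0,0,0.01],-1],[[0,0,0],[0,0,0.015],-1],[[0,0,0],[0,0,0.015],-1],[[0,0,0],[0,0,0.015],-1],[[0,0,0],[0,0,0.01],-1],[[0,0,0],[0,0,0],-1],[[0,0,0],[0,0,0],-1]]}}

```text
clock: 4.62
tcp_pos: [0.4103, 0.3201, 0.0875]
ee_rot: [0.069, 0.998, 0.0, 0.0]
contact_force: [-0.1, -0.1, -2.1]
finger_gap: 0.021
```

Request:
{"name": "send_rows", "arguments": {"increments": [[[0,0,-4],[0.007,-0.01,0],-1],[[0,0,-5.5],[0.01,-0.0145,0],-1],[[0,0,-5.5],[0.01,-0.0145,0],-1],[[0,0,-5.5],[0.01,-0.0145,0],-1],[[0,0,-5.5],[0.01,-0.0145,0],-1],[[0,0,-5.5],[0.01,-0.0145,0],-1],[[0,0,-5.5],[0.01,-0.0145,0],-1],[[0,0,-5.5],[0.01,-0.0145,0],-1]]}}

```text
clock: 5.28
tcp_pos: [0.4867, 0.2074, 0.0855]
ee_rot: [0.428, 0.904, -0.001, -0.001]
contact_force: [0.4, 0.5, -2.6]
finger_gap: 0.0211
```

Request:
{"name": "send_rows", "arguments": {"increments": [[[0,0,-5.5],[0.01,-0.0145,0],-1],[[0,0,-5.5],[0.01,-0.0145,0],-1],[[0,0,-5.5],[0.01,-0.0145,0],-1],[[0,0,-5.5],[0.01,-0.0145,0],-1],[[0,0,-5.5],[0.01,-0.0145,0],-1],[[0,0,-5.1],[0.006,-0.0088,0],-1],[[0,0,0],[0,0,0],-1],[[0,0,0],[0,0,0],-1]]}}

```text
clock: 5.95
tcp_pos: [0.5425, 0.1269, 0.0858]
ee_rot: [0.662, 0.749, -0.001, -0.001]
contact_force: [-0.0, 0.5, -3.2]
finger_gap: 0.0207
```

```bash
python3 - <<'E'
from h import *
d=grab('scene');t=grab('top');save(d,'s2.pkl');save(t,'t2.pkl');s=sensors.observe();print(s['tcp_pos'],s['ee_rot'],s['contact_force'],s['torque'],s['finger_gap'])
a=cv2.resize(t['image'][:,:,::-1][150:310,240:440],None,fx=3,fy=3,interpolation=cv2.INTER_CUBIC)
b=cv2.resize(d['image'][:,:,::-1][150:290,230:420],None,fx=3,fy=3,interpolation=cv2.INTER_CUBIC)
o=np.zeros((600,800,3),np.uint8)
a=cv2.resize(a,(400,320));b=cv2.resize(d['image'][:,:,::-1][160:280,200:410],(800,457),interpolation=cv2.INTER_CUBIC)
cv2.imwrite('pics/h_t.png',np.clip(cv2.resize(t['image'][:,:,::-1][150:310,240:450],(788,600),interpolation=cv2.INTER_CUBIC)*1.5,0,255).astype(np.uint8))
cv2.imwrite('pics/h_s.png',np.clip(b*1.5,0,255).astype(np.uint8))
E
```

```text
[0.54235956 0.12777392 0.08639738] [ 6.61550271e-01  7.49900338e-01 -4.62235308e-04 -7.13531782e-04] [ 0.42295959 -0.5407921  -2.71357314] [ 0.15519905 -0.00158773 -0.00871375] 0.020576246367274113
```

View pics/h_t.png

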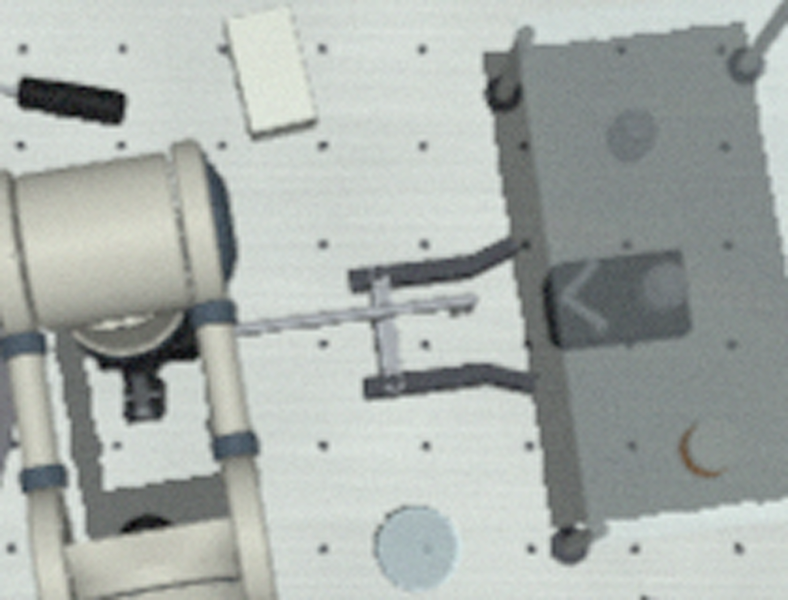

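View pics/h_s.png

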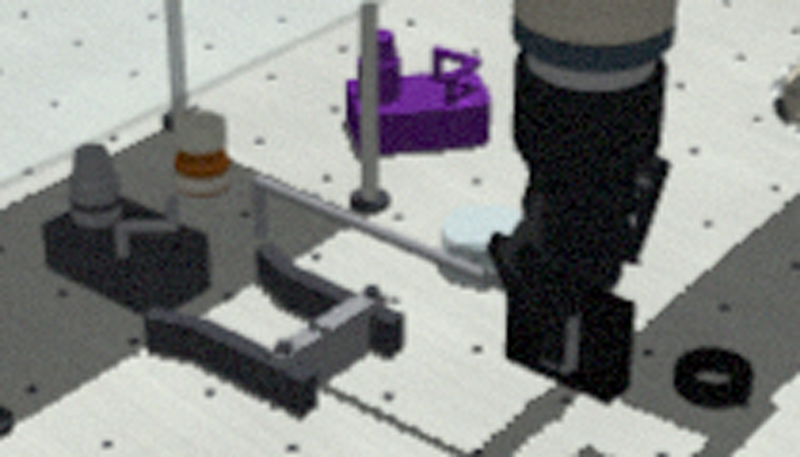

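The hook is gripped. In the top crop the claw end is at (470,302), pointing at the carrier; in the scene crop the claw top is at (260,183) and the tip at (262,238). The purple lookalike and the other items are clear. Next I triangulate the claw.

```bash
python3 - <<'E'
from m import *
s=load('s2.pkl');t=load('t2.pkl')
T=lambda x,y:(240+x/3.7526,150+y/3.75)
S=lambda x,y:(200+x/3.81,160+y/3.81)
def tri(a,b):
    o1,r1=ray(t,*a);o2,r2=ray(s,*b);A=np.c_[r1,-r2];k=np.linalg.lstsq(A,o2-o1,rcond=None)[0]
    p,q=o1+r1*k[0],o2+r2*k[1];return (p+q)/2,np.linalg.norm(p-q)
P,g=tri(T(470,302),S(260,183));print('claw top',P.round(4),g,'dock',tl(P[:2]))
for z in(.108,.112):
  a=onz(t,*T(240,330),z)[:2];b=onz(t,*T(466,302),z)[:2];v=b-a;print('top-only claw z',z,b,tl(b),'rod dir',np.degrees(np.arctan2(v[1],v[0])))
for z in(.064,.068,.072):print('tip scene',z,onz(s,*S(262,238),z),tl(onz(s,*S(262,238),z)[:2]))
q=[onz(s,*S(*p),.056) for p in((118,228),(175,222))];print(q)
tc=np.array([.5424,.1278]);print('tcp dock',tl(tc),'tcp+.225',tl(tc+.225*np.array([np.cos(np.radians(-82.85)),np.sin(np.radians(-82.85))])))
print('bail dock',tl(oc+Rc@[-.042,0]),tl(C(250,288,.056)),'lens',tl(C(350,272,.082)))
E
```

```text
dock [ 0.5636 -0.0361] -82.94898526534031 [[ 0.5  0.9]
 [-0.1 -0.4]
 [ 0.3 -0.6]
 [-0.7  0.1]]
rail ends [-0.0098  0.0378] [-0.0103 -0.0429] bend [0.0766 0.0389] [ 0.0783 -0.0423]
plate [0.0097 0.0334] [ 0.0098 -0.0408]
sizes [np.float64(0.0983), np.float64(0.0615), np.float64(0.0984), np.float64(0.0613)]
carrier [ 0.5838 -0.2131] -83.63663277644886 [[-0.4  1.5]
 [-1.1 -0.4]
 [ 0.5 -1.4]
 [ 1.   0.3]] in dock [ 0.1782 -0.0017]
bail pred [ 0.57917416 -0.17140512] seen [ 0.57907624 -0.16857879] lens top [ 0.58612173 -0.23815566] pred [ 0.58715417 -0.24296153]
rod dir -7.817047 0.57250607 0.29965633
claw end [0.63530597 0.28768167 0.047     ]
handle front L,R; back L,R [array([0.446, 0.326]), array([0.4461, 0.2988]), array([0.3774, 0.334 ]), array([0.3733, 0.3059])]
mat [array([0.7009, 0.331 ]), array([0.6691, 0.1868]), array([0.32  , 0.2618]), array([0.3516, 0.4073])]
dish [ 0.40600868 -0.06659303]
claw top [ 0.5678 -0.0993  0.1087] 0.0005916092303641464 dock [ 0.0633 -0.0036]
top-only claw z 0.108 [ 0.56766437 -0.09644297] [ 0.0604 -0.0034] rod dir -82.72204014108792
top-only claw z 0.112 [ 0.5669072  -0.09607501] [ 0.0599 -0.0041] rod dir -82.7220401410879
tip scene 0.064 [ 0.56087267 -0.10837923  0.064     ] [ 0.0714 -0.0116]
tip scene 0.068 [ 0.56509475 -0.10314674  0.068     ] [ 0.0667 -0.0068]
tip scene 0.072 [ 0.56931682 -0.09791425  0.072     ] [ 0.062  -0.0019]
[array([ 0.61031642, -0.18871674,  0.056     ]), array([ 0.57979019, -0.17064339,  0.056     ])]
tcp dock [-0.1653 -0.0009] tcp+.225 [ 0.0597 -0.0005]
bail dock [ 0.1362 -0.0012] [ 0.1334 -0.0009] lens [ 0.2033 -0.0025]
```

Claw at dock (0.060, −0.003) with its tip about 70 mm up; bail apex at dock (0.135, −0.001). I go in 107 mm over the bail, then check before lowering.

Request:
{"name": "send_rows", "arguments": {"increments": [[[0,0,0],[0.001,-0.007,0],-1],[[0,0,0],[0.0019,-0.014,0],-1],[[0,0,0],[0.0022,-0.016,0],-1],[[0,0,0],[0.0022,-0.016,0],-1],[[0,0,0],[0.0022,-0.016,0],-1],[[0,0,0],[0.0022,-0.016,0],-1],[[0,0,0],[0.0019,-0.014,0],-1],[[0,0,0],[0.0009,-0.007,0],-1]]}}

```text
clock: 6.72
tcp_pos: [0.5575, 0.0199, 0.0873]
ee_rot: [0.662, 0.749, -0.0, 0.0]
contact_force: [0.0, -0.3, -2.5]
finger_gap: 0.0209
```

Request:
{"name": "send_rows", "arguments": {"increments": [[[0,0,0],[0,0,0],-1],[[0,0,0],[0,0,0],-1]]}}

```text
clock: 6.88
tcp_pos: [0.5575, 0.0215, 0.0873]
ee_rot: [0.663, 0.749, 0.0, -0.0]
contact_force: [0.1, -0.1, -2.1]
finger_gap: 0.0211
```

```bash
python3 - <<'E'
from h import *
d=grab('scene');t=grab('top');save(d,'s3.pkl');save(t,'t3.pkl');s=sensors.observe();print(s['tcp_pos'],s['ee_rot'],s['contact_force'],s['torque'])
a=cv2.resize(t['image'][:,:,::-1][190:270,340:440],(400,320),interpolation=cv2.INTER_CUBIC)
b=cv2.resize(d['image'][:,:,::-1][180:260,200:300],(400,320),interpolation=cv2.INTER_CUBIC)
cv2.imwrite('pics/i.png',np.clip(np.hstack([a,b])*1.7,0,255).astype(np.uint8))
E
```

```text
[0.5574666  0.02203879 0.08724135] [ 6.62219409e-01  7.49309940e-01  1.41756025e-04 -2.18931966e-04] [ 0.54004827 -0.54018659 -3.00298351] [ 0.07374449  0.03948017 -0.00165426]
```

View pics/i.png

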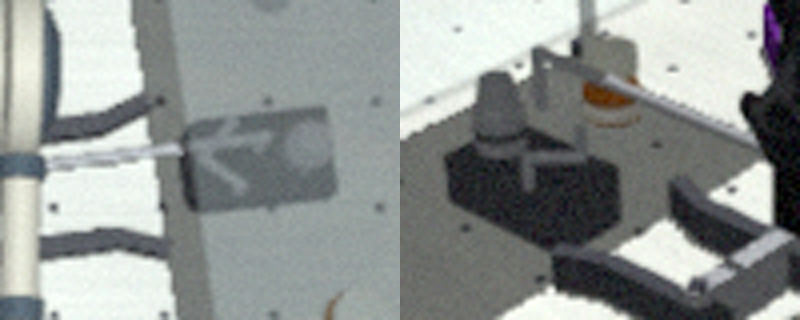

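The rod reaches over the bail, with its end at top crop (270,141), just short of the lens at (310,148). In the scene crop the claw is at (542,52) to (543,108), clear above the block. I'll check numerically.

```bash
python3 - <<'E' | tail -5
from m import *
s=load('s3.pkl');t=load('t3.pkl')
T=lambda x,y:(340+x/4,190+y/4)
for z in(.11,.116):
  p=onz(t,*T(270,140),z)[:2];print('rod end',z,p,'dock',tl(p),'carrier',(Rc.T@(p-oc)).round(4))
for z in(.067,.07,.073):
  p=onz(s,*(200+143/4,180+108/4),z)[:2];print('tip',z,p,'dock',tl(p),'carrier',(Rc.T@(p-oc)).round(4))
E
```

```text
rod end 0.11 [ 0.58197439 -0.20794532] dock [ 0.1728 -0.0029] carrier [-0.0054 -0.0013]
rod end 0.116 [ 0.58077772 -0.20693026] dock [ 0.1716 -0.0039] carrier [-0.0065 -0.0023]
tip 0.067 [ 0.57568645 -0.21488038] dock [ 0.1789 -0.01  ] carrier [ 0.0008 -0.0083]
tip 0.07 [ 0.57879605 -0.21041605] dock [ 0.1748 -0.0063] carrier [-0.0033 -0.0047]
tip 0.073 [ 0.58190565 -0.20595173] dock [ 0.1708 -0.0027] carrier [-0.0074 -0.0011]
```

Request:
{"name": "send_rows", "arguments": {"increments": [[[0,0,0],[0.001,0,-0.004],-1],[[0,0,0],[0,0,-0.006],-1],[[0,0,0],[0,0,-0.006],-1],[[0,0,0],[0,0,-0.006],-1],[[0,0,0],[0,0,-0.005],-1],[[0,0,0],[0,0,-0.003],-1],[[0,0,0],[0,0,0],-1],[[0,0,0],[0,0,0],-1]]}}

```text
clock: 7.65
tcp_pos: [0.5585, 0.0211, 0.057]
ee_rot: [0.663, 0.749, -0.0, -0.0]
contact_force: [0.9, -0.1, -3.1]
finger_gap: 0.0208
```

```bash
python3 - <<'E'
from h import *
d=grab('scene');t=grab('top');s=sensors.observe();print(s['tcp_pos'],s['contact_force'],s['torque'])
a=cv2.resize(t['image'][:,:,::-1][190:270,340:440],(400,320),interpolation=cv2.INTER_CUBIC)
b=cv2.resize(d['image'][:,:,::-1][180:260,200:300],(400,320),interpolation=cv2.INTER_CUBIC)
cv2.imwrite('pics/j.png',np.clip(np.hstack([a,b])*1.7,0,255).astype(np.uint8))
E
```

```text
[0.55885665 0.02117025 0.05764081] [ 0.34442283 -0.53072635 -2.72377199] [0.10143403 0.05206027 0.06307095]
```

View pics/j.png

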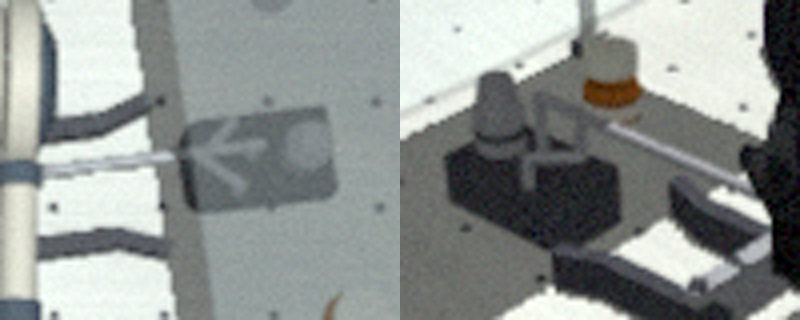

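The claw is down between bail and lens, and the force hasn't changed. I start the pull and watch the force.

Request:
{"name": "send_rows", "arguments": {"increments": [[[0,0,0],[-0.0004,0.003,0],-1],[[0,0,0],[-0.0005,0.004,0],-1],[[0,0,0],[-0.0005,0.004,0],-1],[[0,0,0],[-0.0004,0.003,0],-1],[[0,0,0],[-0.0003,0.002,0],-1],[[0,0,0],[-0.0003,0.002,0],-1],[[0,0,0],[-0.0003,0.002,0],-1],[[0,0,0],[-0.0003,0.002,0],-1]]}}

```text
clock: 8.42
tcp_pos: [0.5556, 0.0433, 0.0572]
ee_rot: [0.663, 0.749, -0.0, 0.0]
contact_force: [1.8, -1.4, -2.3]
finger_gap: 0.0212
```

Request:
{"name": "send_rows", "arguments": {"increments": [[[0,0,0],[-0.0004,0.003,0],-1],[[0,0,0],[-0.0005,0.004,0],-1],[[0,0,0],[-0.0005,0.004,0],-1],[[0,0,0],[-0.0005,0.004,0],-1],[[0,0,0],[-0.0005,0.004,0],-1],[[0,0,0],[-0.0005,0.004,0],-1],[[0,0,0],[-0.0005,0.004,0],-1],[[0,0,0],[-0.0005,0.004,0],-1]]}}

```text
clock: 9.08
tcp_pos: [0.5517, 0.0746, 0.0573]
ee_rot: [0.663, 0.749, -0.0, 0.0]
contact_force: [0.3, -3.0, -2.5]
finger_gap: 0.0211
```

Request:
{"name": "send_rows", "arguments": {"increments": [[[0,0,0],[-0.0005,0.004,0],-1],[[0,0,0],[-0.0005,0.004,0],-1],[[0,0,0],[-0.0005,0.004,0],-1],[[0,0,0],[-0.0005,0.004,0],-1],[[0,0,0],[-0.0005,0.004,0],-1],[[0,0,0],[-0.0005,0.004,0],-1],[[0,0,0],[-0.0005,0.004,0],-1],[[0,0,0],[-0.0005,0.004,0],-1]]}}

```text
clock: 9.75
tcp_pos: [0.5477, 0.1066, 0.0573]
ee_rot: [0.663, 0.749, -0.0, 0.0]
contact_force: [-0.4, -3.1, -2.1]
finger_gap: 0.0213
```

```bash
python3 - <<'E'
from h import *
d=grab('scene');t=grab('top');save(t,'t5.pkl');s=sensors.observe();print(s['tcp_pos'],s['contact_force'],s['torque'])
a=cv2.resize(t['image'][:,:,::-1][190:270,330:430],(400,320),interpolation=cv2.INTER_CUBIC)
b=cv2.resize(d['image'][:,:,::-1][190:270,220:320],(400,320),interpolation=cv2.INTER_CUBIC)
cv2.imwrite('pics/k.png',np.clip(np.hstack([a,b])*1.7,0,255).astype(np.uint8))
E
```

```text
[0.54755591 0.10716767 0.05729482] [ 0.24637311 -1.4220926  -3.01732317] [ 0.01381631  0.0144875  -0.06856144]
```

View pics/k.png

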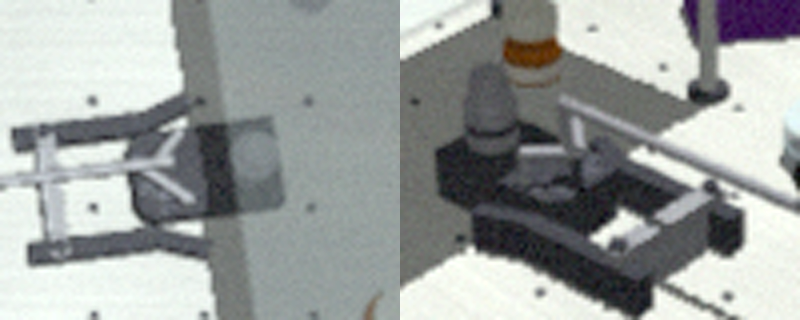

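Carrier enters straight between the rails, with its front at crop (130,175) and the plate at (60,175), about 40–50 mm away. I continue, then go slowly.

Request:
{"name": "send_rows", "arguments": {"increments": [[[0,0,0],[-0.0004,0.003,0],-1],[[0,0,0],[-0.0005,0.004,0],-1],[[0,0,0],[-0.0005,0.004,0],-1],[[0,0,0],[-0.0005,0.004,0],-1],[[0,0,0],[-0.0005,0.004,0],-1],[[0,0,0],[-0.0005,0.004,0],-1],[[0,0,0],[-0.0005,0.004,0],-1],[[0,0,0],[-0.0002,0.002,0],-1]]}}

```text
clock: 10.52
tcp_pos: [0.544, 0.1359, 0.0573]
ee_rot: [0.662, 0.749, 0.0, -0.0]
contact_force: [-0.2, -3.8, -2.2]
finger_gap: 0.0209
```

Request:
{"name": "send_rows", "arguments": {"increments": [[[0,0,0],[-0.0001,0.001,0],-1],[[0,0,0],[-0.0001,0.001,0],-1],[[0,0,0],[-0.0001,0.001,0],-1],[[0,0,0],[-0.0001,0.001,0],-1]]}}

```text
clock: 10.85
tcp_pos: [0.5437, 0.1391, 0.0573]
ee_rot: [0.663, 0.749, -0.0, 0.0]
contact_force: [0.1, -3.1, -2.6]
finger_gap: 0.0214
```

Request:
{"name": "send_rows", "arguments": {"increments": [[[0,0,0],[-0.0001,0.001,0],-1],[[0,0,0],[-0.0001,0.001,0],-1],[[0,0,0],[-0.0001,0.001,0],-1],[[0,0,0],[-0.0001,0.001,0],-1]]}}

```text
clock: 11.18
tcp_pos: [0.5433, 0.1432, 0.0573]
ee_rot: [0.663, 0.749, -0.0, -0.0]
contact_force: [0.6, -2.5, -1.7]
finger_gap: 0.0211
```

Request:
{"name": "send_rows", "arguments": {"increments": [[[0,0,0],[-0.0001,0.0007,0],-1],[[0,0,0],[-0.0001,0.0007,0],-1],[[0,0,0],[-0.0001,0.0007,0],-1],[[0,0,0],[-0.0001,0.0007,0],-1]]}}

```text
clock: 11.52
tcp_pos: [0.5429, 0.146, 0.0573]
ee_rot: [0.663, 0.749, 0.0, 0.0]
contact_force: [0.7, -3.6, -3.0]
finger_gap: 0.021
```

Request:
{"name": "send_rows", "arguments": {"increments": [[[0,0,0],[-0.0001,0.0006,0],-1],[[0,0,0],[-0.0001,0.0006,0],-1],[[0,0,0],[-0.0001,0.0006,0],-1],[[0,0,0],[-0.0001,0.0006,0],-1]]}}

```text
clock: 11.85
tcp_pos: [0.5425, 0.1485, 0.0573]
ee_rot: [0.663, 0.749, 0.0, 0.0]
contact_force: [0.6, -3.3, -2.7]
finger_gap: 0.0209
```

Request:
{"name": "send_rows", "arguments": {"increments": [[[0,0,0],[-0.0001,0.0006,0],-1],[[0,0,0],[-0.0001,0.0006,0],-1],[[0,0,0],[-0.0001,0.0006,0],-1]]}}

```text
clock: 12.1
tcp_pos: [0.5422, 0.1502, 0.0573]
ee_rot: [0.663, 0.749, 0.0, 0.0]
contact_force: [0.7, -3.4, -3.1]
finger_gap: 0.0212
```

Request:
{"name": "send_rows", "arguments": {"increments": [[[0,0,0],[-0.0001,0.0006,0],-1],[[0,0,0],[-0.0001,0.0006,0],-1],[[0,0,0],[-0.0001,0.0006,0],-1]]}}

```text
clock: 12.35
tcp_pos: [0.5419, 0.152, 0.0572]
ee_rot: [0.663, 0.749, -0.0, -0.0]
contact_force: [1.1, -4.0, -3.0]
finger_gap: 0.0213
```

Request:
{"name": "send_rows", "arguments": {"increments": [[[0,0,0],[-0.0001,0.0006,0],-1],[[0,0,0],[-0.0001,0.0006,0],-1],[[0,0,0],[-0.0001,0.0006,0],-1]]}}

```text
clock: 12.6
tcp_pos: [0.5416, 0.1538, 0.0573]
ee_rot: [0.663, 0.749, 0.0, -0.0]
contact_force: [1.5, -3.8, -3.2]
finger_gap: 0.0211
```

Request:
{"name": "send_rows", "arguments": {"increments": [[[0,0,0],[-0.0001,0.0006,0],-1],[[0,0,0],[-0.0001,0.0006,0],-1],[[0,0,0],[-0.0001,0.0006,0],-1]]}}

```text
clock: 12.85
tcp_pos: [0.5413, 0.1556, 0.0573]
ee_rot: [0.663, 0.749, -0.0, 0.0]
contact_force: [-0.2, -3.0, -2.3]
finger_gap: 0.0211
```

Request:
{"name": "send_rows", "arguments": {"increments": [[[0,0,0],[-0.0001,0.0006,0],-1],[[0,0,0],[-0.0001,0.0006,0],-1],[[0,0,0],[-0.0001,0.0006,0],-1]]}}

```text
clock: 13.1
tcp_pos: [0.5411, 0.156, 0.0569]
ee_rot: [0.663, 0.749, -0.001, 0.001]
contact_force: [1.9, -9.2, -2.8]
finger_gap: 0.0209
```

Stop found: force rose from 3 to 9 N. Now I hold and read.

Request:
{"name": "send_rows", "arguments": {"increments": [[[0,0,0],[0,0.0001,0],-1],[[0,0,0],[0,0,0],-1],[[0,0,0],[0,0,0],-1]]}}

```text
clock: 13.35
tcp_pos: [0.5411, 0.156, 0.0569]
ee_rot: [0.663, 0.749, -0.001, 0.001]
contact_force: [1.0, -8.1, -4.3]
finger_gap: 0.0212
```

Request:
{"name": "send_rows", "arguments": {"increments": [[[0,0,0],[0,0,0],-1],[[0,0,0],[0,0,0],-1]]}}

```text
clock: 13.52
tcp_pos: [0.5411, 0.156, 0.0569]
ee_rot: [0.663, 0.749, -0.001, 0.001]
contact_force: [1.3, -7.8, -4.4]
finger_gap: 0.0212
```

Request:
{"name": "send_rows", "arguments": {"increments": [[[0,0,0],[-0.0001,0.0005,0],-1],[[0,0,0],[0,0,0],-1],[[0,0,0],[0,0,0],-1],[[0,0,0],[0,0,0],-1]]}}

```text
clock: 13.85
tcp_pos: [0.5411, 0.1561, 0.0568]
ee_rot: [0.663, 0.749, -0.001, 0.001]
contact_force: [1.9, -8.6, -4.0]
finger_gap: 0.0207
```

Request:
{"name": "send_rows", "arguments": {"increments": [[[0,0,0],[0,0,0],-1],[[0,0,0],[0,0,0],-1],[[0,0,0],[0,0,0],-1],[[0,0,0],[0,0,0],-1]]}}

```text
clock: 14.18
tcp_pos: [0.5411, 0.1561, 0.0568]
ee_rot: [0.663, 0.749, -0.001, 0.001]
contact_force: [1.8, -9.7, -3.9]
finger_gap: 0.0209
```

```bash
python3 - <<'E'
from h import *
u=np.array([.1228,-.9924,0]);f=[]
for i in range(6):
    t=grab('top');f.append(sensors.observe()['contact_force']@u)
print(np.round(f,2),np.mean(f));s=sensors.observe();print(s['clock'],s['contact_force'],s['tcp_pos']);save(t,'t6.pkl')
d=grab('scene')
a=cv2.resize(t['image'][:,:,::-1][190:270,330:430],(400,320),interpolation=cv2.INTER_CUBIC)
b=cv2.resize(d['image'][:,:,::-1][190:270,220:320],(400,320),interpolation=cv2.INTER_CUBIC)
cv2.imwrite('pics/l.png',np.clip(np.hstack([a,b])*1.7,0,255).astype(np.uint8))
E
```

```text
[ 9.53 10.32 10.36  9.44  9.1   9.77] 9.751717288923798
14.4833 [ 1.40793581 -9.66869104 -3.38301687] [0.5410747  0.15610893 0.05682035]
```

Request:
{"name": "send_rows", "arguments": {"increments": [[[0,0,0],[0,0.0001,0],-1],[[0,0,0],[0,0,0],-1],[[0,0,0],[0,0,0],-1],[[0,0,0],[0,0,0],-1],[[0,0,0],[0,0,0],-1],[[0,0,0],[0,0,0],-1],[[0,0,0],[0,0,0],-1],[[0,0,0],[0,0,0],-1]]}}

```text
clock: 15.2
tcp_pos: [0.5411, 0.1561, 0.0568]
ee_rot: [0.663, 0.749, -0.001, 0.001]
contact_force: [2.0, -9.3, -4.0]
finger_gap: 0.0208
```

Request:
{"name": "send_rows", "arguments": {"increments": [[[0,0,0],[0,0,0],-1],[[0,0,0],[0,0,0],-1],[[0,0,0],[0,0,0],-1],[[0,0,0],[0,0,0],-1],[[0,0,0],[0,0,0],-1],[[0,0,0],[0,0,0],-1],[[0,0,0],[0,0,0],-1],[[0,0,0],[0,0,0],-1]]}}

```text
clock: 15.87
tcp_pos: [0.5411, 0.1561, 0.0568]
ee_rot: [0.663, 0.749, -0.001, 0.001]
contact_force: [1.7, -9.0, -3.7]
finger_gap: 0.0211
```

View pics/l.png

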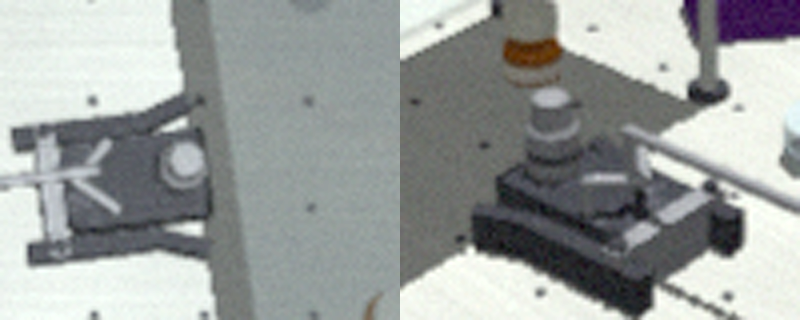

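The carrier sits flush on the plate and square between the rails. I hold a little longer at about 10 N, then ease off 6 mm, lift and read.

Request:
{"name": "send_rows", "arguments": {"increments": [[[0,0,0],[0,0.0002,0],-1],[[0,0,0],[0,0,0],-1],[[0,0,0],[0,0,0],-1],[[0,0,0],[0,0,0],-1],[[0,0,0],[0,0,0],-1],[[0,0,0],[0,0,0],-1],[[0,0,0],[0,0,0],-1],[[0,0,0],[0,0,0],-1]]}}

```text
clock: 16.53
tcp_pos: [0.5411, 0.1561, 0.0568]
ee_rot: [0.663, 0.749, -0.002, 0.001]
contact_force: [2.1, -10.6, -4.6]
finger_gap: 0.0211
```

Request:
{"name": "send_rows", "arguments": {"increments": [[[0,0,0],[0,0,0],-1],[[0,0,0],[0,0,0],-1],[[0,0,0],[0,0,0],-1],[[0,0,0],[0,0,0],-1],[[0,0,0],[0,0,0],-1],[[0,0,0],[0,0,0],-1],[[0,0,0],[0,0,0],-1],[[0,0,0],[0,0,0],-1]]}}

```text
clock: 17.2
tcp_pos: [0.5411, 0.1561, 0.0568]
ee_rot: [0.663, 0.749, -0.001, 0.001]
contact_force: [2.1, -9.9, -4.5]
finger_gap: 0.0209
```

Request:
{"name": "send_rows", "arguments": {"increments": [[[0,0,0],[0.0001,-0.001,0],-1],[[0,0,0],[0.0001,-0.001,0],-1],[[0,0,0],[0.0001,-0.001,0],-1],[[0,0,0],[0.0002,-0.002,0],-1],[[0,0,0],[0.0002,-0.002,0],-1],[[0,0,0],[0.0002,-0.002,0],-1],[[0,0,0],[0,0,0],-1],[[0,0,0],[0,0,0],-1]]}}

```text
clock: 17.87
tcp_pos: [0.5418, 0.1494, 0.0574]
ee_rot: [0.663, 0.749, 0.0, -0.0]
contact_force: [-0.1, -0.0, -1.6]
finger_gap: 0.0209
```

Request:
{"name": "send_rows", "arguments": {"increments": [[[0,0,0],[0,0,0.004],-1],[[0,0,0],[0,0,0.008],-1],[[0,0,0],[0,0,0.01],-1],[[0,0,0],[0,0,0.01],-1],[[0,0,0],[0,0,0.01],-1],[[0,0,0],[0,0,0.01],-1],[[0,0,0],[0,0,0.006],-1],[[0,0,0],[0,0,0],-1]]}}

```text
clock: 18.53
tcp_pos: [0.5429, 0.1495, 0.1179]
ee_rot: [0.663, 0.749, 0.002, 0.001]
contact_force: [0.1, -0.4, -3.0]
finger_gap: 0.0208
```

Request:
{"name": "send_rows", "arguments": {"increments": [[[0,0,0],[-0.001,0.008,0],-1],[[0,0,0],[-0.002,0.016,0],-1],[[0,0,3],[-0.005,0.012,0],-1],[[0,0,5.4],[-0.009,0.011,0],-1],[[0,0,5.4],[-0.009,0.011,0],-1],[[0,0,5.4],[-0.009,0.011,0],-1],[[0,0,5.4],[-0.009,0.011,0],-1],[[0,0,5.4],[-0.009,0.011,0],-1]]}}

```text
clock: 19.2
tcp_pos: [0.4877, 0.2412, 0.1141]
ee_rot: [0.444, 0.896, -0.001, -0.001]
contact_force: [-0.4, -0.3, -2.7]
finger_gap: 0.0213
```

Request:
{"name": "send_rows", "arguments": {"increments": [[[0,0,5.4],[-0.01,0.01,0],-1],[[0,0,5.4],[-0.01,0.01,0],-1],[[0,0,5.4],[-0.011,0.01,0],-1],[[0,0,5.4],[-0.011,0.01,0],-1],[[0,0,5.4],[-0.011,0.01,0],-1],[[0,0,5.4],[-0.011,0.01,0],-1],[[0,0,5.4],[-0.01,0.01,0],-1],[[0,0,2.8],[0,0.007,0],-1]]}}

```text
clock: 19.87
tcp_pos: [0.4125, 0.3185, 0.1143]
ee_rot: [0.105, 0.994, -0.0, -0.001]
contact_force: [-0.0, -0.2, -3.4]
finger_gap: 0.0211
```

Request:
{"name": "send_rows", "arguments": {"increments": [[[0,0,0],[0,0,0],-1],[[0,0,0],[0,0,0],-1],[[0,0,0],[0,0,0],-1]]}}

```text
clock: 20.12
tcp_pos: [0.4147, 0.317, 0.1147]
ee_rot: [0.109, 0.994, -0.0, -0.0]
contact_force: [-0.0, -0.4, -2.0]
finger_gap: 0.0208
```

```bash
python3 - <<'E'
from h import *
d=grab('scene');t=grab('top');save(d,'s7.pkl');save(t,'t7.pkl');s=sensors.observe();q=s['ee_rot'];print(s['tcp_pos'],'hook yaw',np.degrees(2*np.arctan2(q[1],q[0]))-180,s['contact_force'],s['torque'])
a=cv2.resize(t['image'][:,:,::-1][170:330,170:440],(800,474),interpolation=cv2.INTER_CUBIC)
cv2.imwrite('pics/n.png',np.clip(a*1.5,0,255).astype(np.uint8))
E
```

```text
[0.41493858 0.3168067  0.11493223] hook yaw -12.498300569860533 [-0.04487347  0.21117801 -1.92847729] [ 0.05364476  0.11120777 -0.00416764]
```

View pics/n.png

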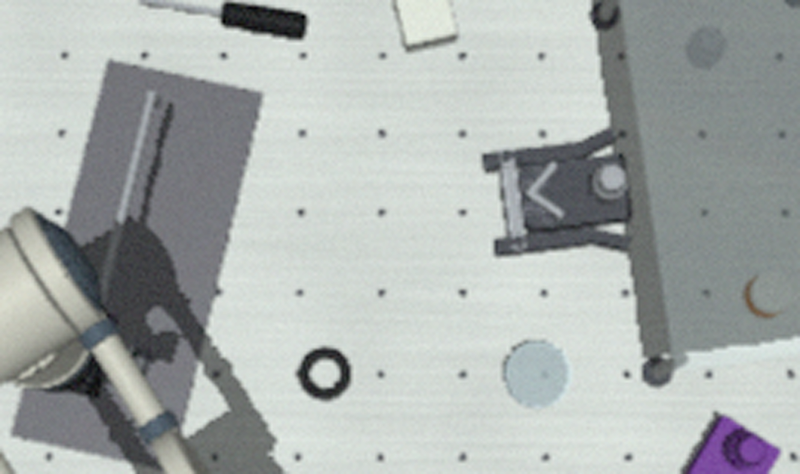

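Hook is parallel over the mat, and the carrier stayed against the plate. Now lowering.

Request:
{"name": "send_rows", "arguments": {"increments": [[[0,0,0],[0,0,-0.01],-1],[[0,0,0],[0,0,-0.016],-1],[[0,0,0],[0,0,-0.016],-1],[[0,0,0],[0,0,-0.016],-1],[[0,0,0],[0,0,-0.014],-1],[[0,0,0],[0,0,-0.01],-1],[[0,0,0],[0,0,-0.005],-1],[[0,0,0],[0,0,0],-1]]}}

```text
clock: 20.88
tcp_pos: [0.4141, 0.3166, 0.0265]
ee_rot: [0.108, 0.994, -0.001, -0.001]
contact_force: [-0.2, 0.6, -2.7]
finger_gap: 0.0211
```

Request:
{"name": "send_rows", "arguments": {"increments": [[[0,0,0],[0,0,-0.002],-1],[[0,0,0],[0,0,-0.002],-1],[[0,0,0],[0,0,-0.002],-1],[[0,0,0],[0,0,0],-1],[[0,0,0],[0,0,0],-1]]}}

```text
clock: 21.3
tcp_pos: [0.415, 0.3174, 0.0226]
ee_rot: [0.108, 0.994, 0.0, 0.0]
contact_force: [0.7, -0.1, -2.5]
finger_gap: 0.0214
```

Request:
{"name": "send_rows", "arguments": {"increments": [[[0,0,0],[0,0,-0.001],-1],[[0,0,0],[0,0,-0.001],-1],[[0,0,0],[0,0,0],-1],[[0,0,0],[0,0,0],-1]]}}

```text
clock: 21.63
tcp_pos: [0.4148, 0.3172, 0.0202]
ee_rot: [0.108, 0.994, -0.0, -0.0]
contact_force: [0.8, 0.4, -2.3]
finger_gap: 0.0211
```

Request:
{"name": "send_rows", "arguments": {"increments": [[[0,0,0],[0,0,-0.001],-1],[[0,0,0],[0,0,-0.001],-1],[[0,0,0],[0,0,0],-1],[[0,0,0],[0,0,0],-1]]}}

```text
clock: 21.97
tcp_pos: [0.4149, 0.3174, 0.0186]
ee_rot: [0.108, 0.994, 0.0, 0.0]
contact_force: [-1.5, 0.1, -0.1]
finger_gap: 0.021
```

Touchdown at the same height as at pick-up. I release, rise and check.

Request:
{"name": "send_rows", "arguments": {"increments": [[[0,0,0],[0,0,-0.0005],-1],[[0,0,0],[0,0,0],-0.6],[[0,0,0],[0,0,0],-0.3],[[0,0,0],[0,0,0],0],[[0,0,0],[0,0,0],0.4],[[0,0,0],[0,0,0],0.8],[[0,0,0],[0,0,0],0.8],[[0,0,0],[0,0,0],0.8]], "force": 20}}

```text
clock: 22.63
tcp_pos: [0.4149, 0.3173, 0.0177]
ee_rot: [0.108, 0.994, 0.0, 0.0]
contact_force: [0.4, -0.2, 0.3]
finger_gap: 0.0767
```

Request:
{"name": "send_rows", "arguments": {"increments": [[[0,0,0],[0,0,0],0.8],[[0,0,0],[0,0,0],0.8],[[0,0,0],[0,0,0.005],0.8],[[0,0,0],[0,0,0.01],0.8],[[0,0,0],[0,0,0.015],0.8],[[0,0,0],[0,0,0.02],0.8],[[0,0,0],[0,0,0.03],0.8],[[0,0,0],[0,0,0.03],0.8]]}}

```text
clock: 23.3
tcp_pos: [0.4144, 0.317, 0.1292]
ee_rot: [0.108, 0.994, -0.0, -0.0]
contact_force: [1.2, 0.5, 0.4]
finger_gap: 0.0769
```

Request:
{"name": "send_rows", "arguments": {"increments": [[[0,0,0],[0,0,0.04],0.8],[[0,0,0],[0,0,0.03],0.8],[[0,0,0],[0,-0.03,0],0.8],[[0,0,0],[0,-0.04,0],0.8],[[0,0,0],[0,-0.04,0],0.8],[[0,0,0],[0,-0.04,0],0.8],[[0,0,0],[0,-0.04,0],0.8],[[0,0,0],[0,0,0],0.8]]}}

```text
clock: 23.97
tcp_pos: [0.4151, 0.1216, 0.1994]
ee_rot: [0.111, 0.994, -0.001, 0.001]
contact_force: [0.2, 0.7, -0.4]
finger_gap: 0.0766
```

```bash
python3 - <<'E'
from h import *
d=grab('scene');t=grab('top');s=sensors.observe();print(s['clock'],s['tcp_pos'],s['contact_force'],s['finger_gap'])
a=cv2.resize(t['image'][:,:,::-1][170:330,170:440],(506,300),interpolation=cv2.INTER_CUBIC)
b=cv2.resize(d['image'][:,:,::-1][150:390,120:520],(500,300),interpolation=cv2.INTER_CUBIC)
o=np.zeros((600,506,3));o[:300]=a;o[300:,:500]=b
cv2.imwrite('pics/o.png',np.clip(o*1.5,0,255).astype(np.uint8))
E
```

```text
24.0667 [0.41508133 0.12601605 0.19915047] [-0.70506754  0.77742476 -0.3115185 ] 0.07689699715425488
```

View pics/o.png

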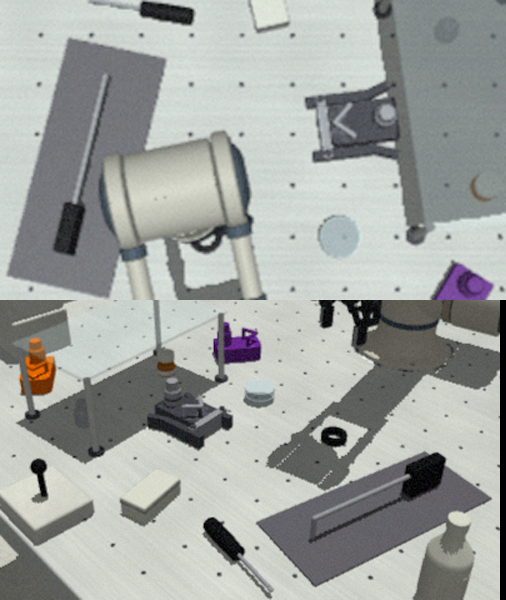

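The hook stands upright on the mat, claw down and well inside the edges. The carrier is seated in the dock, and everything else is where it was. Handing in.

```bash
python3 -c "
from station import bot
print(bot.job_done())"
```

```text
the job is handed in; nothing more can be done
None
```

The carrier is docked against the stop plate, the hook is back on the mat, and I handed the job in at about 24 s of the 67 s allowed.

- **Pull:** I caught the black carrier behind its bail and drew it out slowly, at about 3 N of sliding force. When it met the stop plate, the force rose to about 9 N. I held the pull there for roughly 4 s. It read about 8 N at first, then 9–10.6 N for the last 3 s. The highest reading was 10.8 N, well under the 20 N limit.
- **Unhooking:** I eased the hook off until the force read zero, lifted it clear, and stood it on the mat. It touched down at the same height I picked it up from, and I released it there.
- **Last checks:** The final pictures show the carrier square in the dock against the plate and the hook upright, claw down and wholly on the mat. The other things look unmoved by eye, and the gripper is touching nothing.
- **What I could not settle exactly:** Some of the early position measurements disagreed by 2–3 mm, within the clearances. While docking, the sideways force briefly reached about 1.5 N, probably the carrier rubbing a rail. Readings also carry about 1 N of noise.

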